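Set the two ball valves of the spool-valve leak-test stand

TASK

Get the leak-test stand ready for a slow fill: shut the small bleed valve (the one next to the drain tank) fully, and set the larger supply valve (the one with the black-sleeved lever) half open, so that its lever lies over the middle line of its quadrant, midway between across the pipe (shut) and along the pipe (open). Leave the lap, the end cap and the spool as they lie.

Things in the scene. Friction and masses are not known exactly. Their poses are not given: they have to be found in the camera images.
- stand: Leak-test stand, fixed on the bench: steel base plate 235 mm along its x, 435 mm along y, 12 mm thick, with one pipe run along the stand's y axis at x 0. Origin on the bench top; x away from the operator, y to his left, z up. The pipe is 50 mm high or less; in front of x -20 mm nothing on it but the two levers is higher than the base plate, and nothing stands in a lever's sweep.
- supply_valve (a joint): Opening of the supply valve lever, rad: 0 = shut (across the pipe, pointing along the stand's -x, to the operator), 0.785 = half open, 1.571 = full open (along the pipe, pointing along the stand's -y). Grows anticlockwise seen from above; hard stops at both ends. Stiff: takes about 8 N sideways at supply_grip and stays where it is left.
- supply_hub (a point): On the turning axis of the supply valve (stand x 0, y +100 mm), at the height of the lever's grip, 92.5 mm above the bench. Its -x axis points along the lever and turns with it. The valve is a steel block 72 x 36 x 40 mm.
- supply_grip (a point): Centre of the supply lever's grip, 105 mm out from the axis, 92.5 mm above the bench. The cranked lever is 18 mm wide; its black sleeve, 67 to 142 mm out, is 22 mm wide, 11 mm thick. Under the lever's root an aluminium quadrant plate, radius 58 mm, has five engraved lines: shut, quarter, half, three quarters, full open.
- bleed_valve (a joint): Opening angle of the bleed valve lever, rad: 0 = shut (across the pipe, pointing along the stand's -x, to the operator), 1.571 = full open (along the pipe, pointing along the stand's -y). It grows anticlockwise seen from above; hard stops at both ends. It needs about 6 N sideways at bleed_grip and stays where it is left.
- bleed_hub (a point): On the turning axis of the bleed valve (stand x 0, y -120 mm), at the height of the lever's outer part, 77.5 mm above the bench. Its -x axis points along the lever and turns with it. The valve is a steel block 50 x 28 x 30 mm.
- bleed_grip (a point): A point on the centre line of the bare steel bleed lever, 75 mm out from the axis, 77.5 mm above the bench. The lever is 95 mm long, 14 mm wide and 5 mm thick; its outer part is flat from 38 mm out.
- lap_center (a point): Bystander: bronze ring lap, 60 mm outside diameter, 23 mm bore, 22 mm high, lying flat on the bench. The point is its centre.
- cap_center (a point): Bystander: square steel valve end cap, 50 x 50 x 14 mm with a 28 mm round spigot on top, 26 mm high in all, lying on the bench. The point is its centre, half-way up.
- spool_center (a point): Bystander: chromed spool, 22 mm diameter, 128 mm long along its x axis, lying in a dark wooden V-rest, its top 41 mm above the bench. The point is its centre.
- test_body_top (a point): Top centre of the dark valve body under test, 100 mm high, 100 mm long along the stand's y and 44 mm deep, on the aluminium manifold behind the pipe. In stand coordinates it lies at x 44, y -42 mm. The iron pressure vessel (64 mm diameter, top at 92 mm) lies behind it at x 118, y 0 to 188 mm; the grey drain tank (78 mm high) at x 105, y -125 mm.
- gauge_center (a point): Centre of the round pressure gauge, 63 mm diameter, 26 mm thick, top at 145 mm: the tallest thing on the stand. In stand coordinates at x 50, y 33, z 113 mm.

How it is judged:
At the end, for the whole second after the job is handed in: The supply valve stands half open (0.785 rad, 45 degrees, within 0.11 rad or about 6 degrees), the bleed valve is shut (within 0.08 rad or about 4.5 degrees of its stop), both levers are at rest, and the lap, end cap and spool are within 20 mm of where they lay (value of joint supply_valve between 0.675 and 0.895 rad and value of joint bleed_valve below 0.08 rad and velocity of joint supply_valve between -0.03 and 0.03 rad/s and velocity of joint bleed_valve between -0.03 and 0.03 rad/s and distance of each of lap_center, cap_center, spool_center from where it was at the start of the episode below 0.02 m); the robot touches nothing.
It fails at once if the lap, the end cap or the spool is knocked away (more than 40 mm) (distance of any of lap_center, cap_center, spool_center from where it was at the start of the episode above 0.04 m).
It also fails if it takes over 51 s, if anything falls off the work surface, if the arm or the gripper's body presses on something with over 40 N, if the wrist force passes 120 N, or if a joint passes its speed limit or range.

ROBOT

A 6-joint arm with a two-finger parallel gripper is mounted at the origin on the work surface. World frame = base frame: x ahead of the robot, y to its left, z up, the work surface at z = 0. Lengths are in m, angles in rad, forces in N, time in s.
With the tool pointing down it reaches from about 0.35 to 0.775 m from the base axis. Payload 5.5 kg.
Tool frame: the origin (TCP) lies at the very end of the fingers, on their centre line; the grasp point (between the pads) lies 19 mm behind it (manip.grasp_offset is the distance from the TCP to the grasp point, in m); z points along the fingers, y is the direction in which the jaws open and shut (so a half turn about z gives the same grasp; the last joint's range is limited). The gripper opens to 85 mm and grips with 20 to 120 N. Pads are 22 mm wide; open, the fingers measure 114 mm over their backs; the gripper's body (76 mm by 85 mm) begins 54 mm behind the grasp point. The pads swing forward as they close: fully open they stand 13 mm farther back than shut.
Start: joints at [1.026, 0.313, 0.046, 1.304, 0, 1.431], TCP at [0.226, 0.529, 0.231] pointing down, gripper open.
Joint ranges: [-2.76, 2.76], [-0.86, 1.69], [-1.03, 1.26], [-2.2, 2.34], [-1.47, 1.5], [-3.14, 3.14]. Speed limits (rad/s): [2.57, 2.57, 3.14, 3.14, 3.14, 3.14].

INTERFACE

Orientations are given as a rotation vector (axis times angle).
In Python, from cell import sensors, get_image, camera_model, workorder, nets, manip gives the robot as it stands.
- The arm moves only by the tool jog_arm, never from a script. Its argument "series" is a list that holds one entry, the list of rows, each a list of 5 numbers: the closure, from -1 (fully open) to 1 (shut), so that 0 is half open, then the shift along the tool's x, y, z in cm, then the turn about the tool's z in degrees. A call has 1 to 20 rows; each row shifts and turns the pose as measured when the row begins, along the tool's axes as they then stand; what a row does not reach is not made up. A row lasts 1/10 s, in which the tool goes at most 50 mm and 8.59 degrees, less where a joint would pass 70% of its speed; a pose out of reach is approached as far as the arm can. A call is refused whole if a number of a shift passes 5 or a number of a turn 8.59, either way. A call with a gripper value outside its range is refused whole. The fingers move at their own pace and stop on an object; the grip force is fixed at half the most. Time passes only in rows, so rows that do not move let the fingers close. It gives the time, the measured TCP pose, the force and the opening at its end, in the units of the state.
- sensors.state(): the state, without advancing time (a new reading comes with each control period).
- get_image(name): name is "scene" or "top" or "wrist"; returns the picture (480x640x3 uint8, red, green, blue); there is no depth.
- camera_model(name): a dict with "vfov" (degrees; the focal length in pixels is half the picture's height over the tangent of half this angle, whatever the lens; pixels are square), "cx", "cy" (the principal point, pixels), "xyz" and "orientation" of the camera in the world. Camera axes: x right, y up, looking along -z (the intrinsics and any distortion apply to the point x, -y, -z); pixel columns grow to the right and rows downward; lengths in m; the calibration is good to about 2 mm. A picture is of the moment at which its call begins: read the wrist's pose just before it. camera_model takes no time and is no camera call; for the wrist camera it gives the pose at the moment of the call.
- workorder.finish_job(): hands the job in, once; it reports no verdict.
Trained networks look in the newest picture that a camera, given by its name, has taken for a name from the list of things; names that differ only in an ending like _2 or _b are one class to them, and where a whole thing is asked for, a point or a joint stands for the part that bears it (a point fixed in the world has none). Each returns a list of dicts, best first, with "score" (0 to 1); they miss things now and then, are a little off and sometimes report something else, mostly with a low value. They report only what shows in the picture. A call takes as long as a camera call.
- nets.search_frame(camera, label): "rect" ([left, top, right, bottom] in pixels, round what is visible of it).
- nets.silhouettes(camera, label): "mask" (480x640 bool, what is visible of it) and "rect" ([left, top, right, bottom] in pixels, round what is visible of it).
- nets.place_of(camera, label): "point" ([column, row] in pixels: a listed point, or the origin of a listed thing).
The state is a dict: "t": time; "joints": joint angles; "qd": joint speeds; "tau": joint torques, N m; "eef_pos": TCP position; "eef_rot": TCP orientation; "force": force on the tool from outside, world axes, zero at the start; "ft_torque": the same for the moment, N m; "finger_gap": opening from 0.0 (shut) to 1.0 (fully open).
Only numpy, scipy, OpenCV 4.12 (cv2) and the standard library are available. Lean on these libraries where they do the work, as an engineer would, in place of code of your own. Each camera call takes 0.05 s, during which the arm holds its last target. There are 200 camera calls.

## Working session

There is one attempt and no reset: what is moved stays moved. The work goes in short steps, Python scripts to look and compute and a tool call to move; the robot and the scene stay as the last step left them, time stands still between calls to the robot, and variables do not carry over. Pictures are saved under pics/ and viewed, about 8 in all and at most 12, crops included, and the job is handed in when it is done.

Besides the shell and the picture viewer there is one more tool, called after ">>>" as name(argument=value, ...), one argument or row to a line, values as JSON. jog_arm: Moves the arm, as the interface text tells. Its arguments: {"type":"object","properties":{"series":{"type":"array","items":{"type":"array","items":{"type":"array","items":{"type":"number"}}}}},"required":["series"]}

```bash
mkdir -p pics; ls; python3 - <<'E'
from cell import sensors, get_image, camera_model, nets
import cv2
print(sensors.state())
for n in ("scene","top"):
    im=get_image(n); cv2.imwrite(f"pics/{n}0.png",im[:,:,::-1]); print(n,camera_model(n))
    for l in ("supply_hub","supply_grip","bleed_hub","bleed_grip","lap_center","cap_center","spool_center","test_body_top","gauge_center","stand"):
        print(l,[( [round(v) for v in r["point"]],round(r["score"],2)) for r in nets.place_of(n,l)[:2]])
E
```

```text
pics
{'t': 0.0, 'joints': array([ 1.02640784e+00,  3.14010816e-01,  4.49792649e-02,  1.30360175e+00,
       -3.75395349e-05,  1.43121423e+00]), 'qd': array([-0.00079285,  0.00049106, -0.0004541 ,  0.00026321, -0.00072051,
        0.00041061]), 'tau': array([ 6.92032027e-04, -4.80628037e+01,  2.98531508e+01,  1.91328867e-02,
       -8.45671752e-05, -8.37419435e-06]), 'eef_pos': array([0.22619989, 0.52808014, 0.23040307]), 'eef_rot': array([-6.31418650e-01, -3.07689116e+00,  2.73767855e-03]), 'force': array([ 0.7216205 ,  0.42567837, -0.08423281]), 'ft_torque': array([0.01595672, 0.0234704 , 0.00958184]), 'finger_gap': 0.9985536314553644}
scene {'vfov': 49.50764450939712, 'cx': 322.1801568949751, 'cy': 236.06087828394516, 'xyz': array([1.32407296, 0.04483174, 0.65622866]), 'orientation': array([0.73877753, 0.74485237, 1.43404904])}
supply_hub [([338, 250], 0.65)]
supply_grip [([338, 216], 0.98)]
bleed_hub [([226, 250], 0.77)]
bleed_grip [([197, 234], 0.89)]
lap_center [([375, 242], 0.78)]
cap_center [([295, 229], 0.6)]
spool_center []
test_body_top [([259, 254], 0.97)]
gauge_center [([302, 258], 0.85)]
stand [([286, 285], 0.72)]
top {'vfov': 56.34823539820242, 'cx': 324.60687371931294, 'cy': 244.38532835900116, 'xyz': array([0.42215655, 0.05257141, 0.80931822]), 'orientation': array([ 0.15668175, -0.13348957, -1.563766  ])}
supply_hub []
supply_grip [([491, 274], 0.64), ([323, 297], 0.56)]
bleed_hub [([454, 249], 0.98)]
bleed_grip [([492, 278], 0.69)]
lap_center [([452, 248], 0.7), ([271, 329], 0.62)]
cap_center [([368, 339], 0.55)]
spool_center [([460, 347], 0.73), ([363, 208], 0.24)]
test_body_top [([406, 217], 0.96)]
gauge_center [([364, 205], 0.68)]
stand [([372, 254], 0.56), ([320, 231], 0.52)]
```

View pics/top0.png

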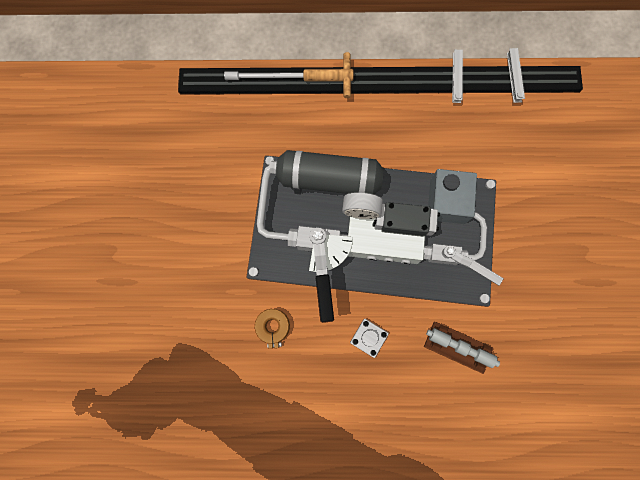

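View pics/scene0.png

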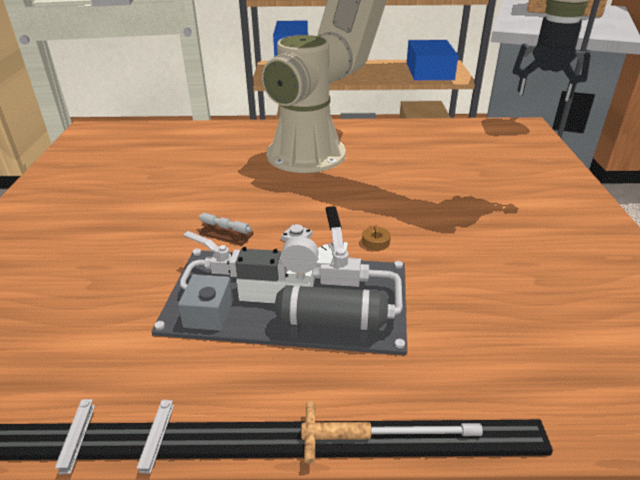

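The top view shows the supply valve axis at (318,237) with its sleeve centred at about (324,298), so that valve is near shut. The bleed axis is at (451,251) and its lever tip at (501,281), so it is part open. The lap (272,327), cap (370,338) and spool (462,347) lie in front of the stand. Next I fit the stand pose and both lever angles jointly.

```bash
cat > h.py <<'E'
import numpy as np
from scipy.spatial.transform import Rotation as R
from cell import camera_model
def proj(m,p):
    f=240/np.tan(np.radians(m["vfov"])/2)
    c=R.from_rotvec(m["orientation"]).inv().apply(np.atleast_2d(p)-m["xyz"])
    return np.c_[m["cx"]+f*c[:,0]/-c[:,2], m["cy"]-f*c[:,1]/-c[:,2]]
def onplane(m,uv,z):
    f=240/np.tan(np.radians(m["vfov"])/2)
    d=R.from_rotvec(m["orientation"]).apply([(uv[0]-m["cx"])/f,-(uv[1]-m["cy"])/f,-1])
    return m["xyz"]+d*(z-m["xyz"][2])/d[2]
def stand(p,a):  # p: x,y,yaw ; stand coords -> world
    c,s=np.cos(p[2]),np.sin(p[2]); a=np.atleast_2d(a)
    return np.c_[p[0]+c*a[:,0]-s*a[:,1],p[1]+s*a[:,0]+c*a[:,1],a[:,2]]
def lever(hy,r,z,q): return [-r*np.cos(q),hy-r*np.sin(q),z]
E
cat > fit.py <<'E'
from h import *
from scipy.optimize import least_squares
T=camera_model("top");S=camera_model("scene")
def pts(p):
    return stand(p,[lever(.1,0,.0925,0),lever(.1,.105,.0925,p[3]),lever(-.12,0,.0775,0),lever(-.12,.075,.0775,p[4]),[.044,-.042,.1],[.05,.033,.113]])
ot=np.array([[318,237],[323.5,298],[452,250],[492,277],[406.5,217.5],[363.5,206]])
os=np.array([[338.5,250],[335,217],[224,250],[197,235],[259,254],[301,257]])
fun=lambda p:np.r_[(proj(T,pts(p))-ot).ravel(),(proj(S,pts(p))-os).ravel()]
r=least_squares(fun,[.45,.0,-.1,.1,.9],loss="soft_l1")
print(r.x.round(4)); print(fun(r.x).reshape(2,-1,2).round(1))
print("hubs/grips",pts(r.x).round(4))
for n,uv,z in(("lap",(272,327),.022),("cap",(370,338),.02),("spool",(462,347),.035)): print(n,onplane(T,uv,z).round(3))
E
python3 fit.py
```

```text
[ 0.5618 -0.0241 -0.106   0.1934  1.0461]
[[[-0.7 -2.4]
  [-0.8  1. ]
  [-2.   0.4]
  [-3.4  0.1]
  [ 0.5 -1.1]
  [-1.6  0. ]]

 [[ 1.  -1.2]
  [-1.8 -0.1]
  [-2.8 -1.4]
  [-3.6  0. ]
  [-2.2  1.8]
  [-2.5 -2.6]]]
hubs/grips [[ 0.5724  0.0754  0.0925]
 [ 0.4678  0.0662  0.0925]
 [ 0.5491 -0.1434  0.0775]
 [ 0.5049 -0.204   0.0775]
 [ 0.6011 -0.0705  0.1   ]
 [ 0.615   0.0035  0.113 ]]
lap [0.424 0.155 0.022]
cap [ 0.406 -0.014  0.02 ]
spool [ 0.392 -0.167  0.035]
```

>>> jog_arm(
  series=[
    [[-1,-2.9,-2.35,0,0],[-1,-2.9,-2.35,0,0],[-1,-2.9,-2.35,0,0],[-1,-2.9,-2.35,0,0],[-1,-2.9,-2.35,0,0],[-1,-2.9,-2.35,0,0],[-1,-2.9,-2.35,0,0],[-1,-2.9,-2.35,0,0],[-1,-2.9,-2.35,0,0],[-1,-2.9,-2.35,0,0],[-1,-2.9,-2.35,0,0],[-1,-2.9,-2.35,0,0],[-1,-2.9,-2.35,0,0],[-1,0,0,0,-7],[-1,0,0,0,-7],[-1,0,0,0,-7],[-1,0,0,0,-7],[-1,0,0,0,0]],
  ],
)

```text
t: 2.9
eef_pos: [0.464, 0.0824, 0.2321]
eef_rot: [-0.159, 3.129, 0.004]
force: [0.6, 0.9, 0.2]
finger_gap: 0.999
```

```bash
python3 - <<'E'
from h import *
from cell import sensors,get_image,nets
import cv2
W=camera_model("wrist"); im=get_image("wrist"); print(W)
for l in ("supply_hub","supply_grip","bleed_hub","bleed_grip","lap_center","cap_center","gauge_center"):
    print(l,[( [round(v) for v in r["point"]],round(r["score"],2)) for r in nets.place_of("wrist",l)[:2]])
p=[.5618,-.0241,-.106,.1934,1.046]
q=proj(W,stand(p,[lever(.1,0,.0925,0),lever(.1,.105,.0925,p[3]),lever(-.12,0,.0775,0),lever(-.12,.075,.0775,p[4])])); print(q.round())
im=im[:,:,::-1].copy()
for u in q: cv2.drawMarker(im,tuple(int(v) for v in u),(0,0,255),0,12,1)
cv2.imwrite("pics/w1.png",im)
E
```

```text
{'vfov': 71.82764327322592, 'cx': 323.9134679878498, 'cy': 239.503980866316, 'xyz': array([0.38721058, 0.07360601, 0.37522617]), 'orientation': array([-0.23430099, -0.26237729,  1.65689892])}
supply_hub [([306, 332], 0.73)]
supply_grip [([305, 228], 0.97)]
bleed_hub [([88, 279], 0.78)]
bleed_grip [([16, 237], 0.67)]
lap_center [([396, 177], 0.58)]
cap_center [([242, 140], 0.96)]
gauge_center [([225, 374], 0.9), ([304, 226], 0.4)]
[[306. 330.]
 [306. 227.]
 [ 87. 281.]
 [ 16. 232.]]
```

View pics/w1.png

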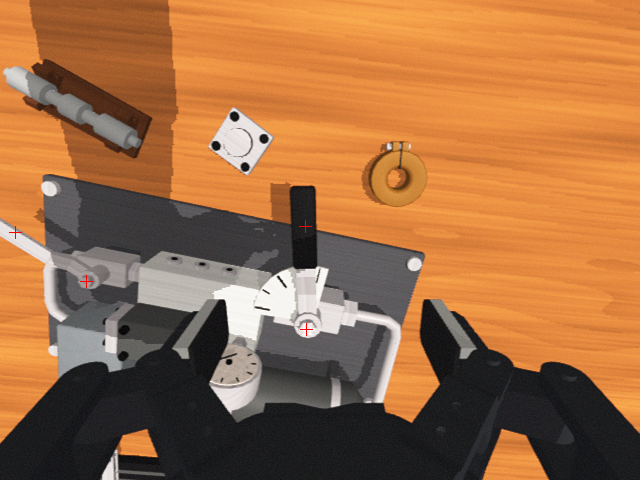

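The markers computed from the fit sit on both hubs and on the sleeve centre (305,227). The lever lines up with the jaws. I shift sideways, descend and grip the sleeve.

>>> jog_arm(
  series=[
    [[-1,-0.1,-0.8,0,0],[-1,-0.1,-0.8,0,0],[-1,0,0,3,0],[-1,0,0,3,0],[-1,0,0,3,0],[-1,0,0,3,0],[-1,0,0,2,0],[-1,0,0,1.5,0],[-1,0,0,0,0]],
  ],
)

```text
t: 4.2
eef_pos: [0.4727, 0.0613, 0.0733]
eef_rot: [-0.15, 3.124, 0.001]
force: [-1.1, -0.6, -0.8]
finger_gap: 1.002
```

>>> jog_arm(
  series=[
    [[-1,0.3,0.5,0,0],[0.2,0,0,0,0],[0.4,0,0,0,0],[1,0,0,0,0],[1,0,0,0,0],[1,0,0,0,0],[1,0,0,0,0],[1,0,0,0,0],[1,0,0,0,0]],
  ],
)

```text
t: 5.1
eef_pos: [0.4717, 0.0654, 0.077]
eef_rot: [-0.151, 3.118, -0.001]
force: [0.3, 0.4, 0.4]
finger_gap: 0.243
```

>>> jog_arm(
  series=[
    [[1,-0.01,-0.5,0,-2.8],[1,-0.01,-0.5,0,-2.8],[1,-0.01,-0.5,0,-2.8],[1,-0.01,-0.5,0,-2.8],[1,-0.01,-0.5,0,-2.8],[1,-0.01,-0.5,0,-2.8],[1,-0.01,-0.5,0,-2.8],[1,-0.01,-0.5,0,-2.8]],
  ],
)

```text
t: 5.9
eef_pos: [0.4829, 0.0295, 0.077]
eef_rot: [-0.756, 3.027, 0.007]
force: [-0.5, 1.3, 0.6]
finger_gap: 0.247
```

>>> jog_arm(
  series=[
    [[1,-0.01,-0.5,0,-2.7],[1,-0.01,-0.5,0,-2.7],[1,-0.01,-0.5,0,-2.7],[1,-0.01,-0.5,0,-2.7],[1,0,0,0,0],[1,0,0,0,0]],
  ],
)

```text
t: 6.5
eef_pos: [0.4939, 0.0129, 0.077]
eef_rot: [-1.033, 2.943, 0.011]
force: [-0.2, 1.0, 0.5]
finger_gap: 0.247
```

>>> jog_arm(
  series=[
    [[-0.1,0,0,0,0],[-0.1,0,0,0,0],[-0.1,0,0,0,0],[-0.1,0,0,0,0],[-0.1,0,0,-2,0],[-0.1,0,0,-3,0],[-0.1,0,0,-3,0],[-0.1,0,0,-3,0],[-0.1,0,0,-3,0],[-0.1,0,0,0,0]],
  ],
)

```text
t: 7.5
eef_pos: [0.4894, 0.0122, 0.2212]
eef_rot: [-1.034, 2.946, 0.014]
force: [0.7, 0.3, 0.7]
finger_gap: 0.55
```

```bash
python3 - <<'E'
from h import *
from cell import sensors,get_image,nets
import cv2
s=sensors.state();print(s["t"],s["eef_pos"],s["eef_rot"],s["joints"])
W=camera_model("wrist"); im=get_image("wrist")
for l in ("supply_hub","supply_grip","bleed_hub","bleed_grip"):
    print(l,[( [round(v) for v in r["point"]],round(r["score"],2)) for r in nets.place_of("wrist",l)[:2]])
p=[.5618,-.0241,-.106,.785,1.046]
P=stand(p,[lever(.1,0,.0925,0),lever(.1,.105,.0925,p[3]),lever(.1,.142,.0925,p[3]),lever(-.12,0,.0775,0),lever(-.12,.075,.0775,p[4])]);q=proj(W,P); print(q.round())
im=im[:,:,::-1].copy()
for u in q: cv2.drawMarker(im,tuple(int(v) for v in u),(0,0,255),0,12,1)
cv2.imwrite("pics/w2.png",im)
E
```

```text
7.5 [0.4893656  0.01224928 0.22119448] [-1.03403105  2.94620294  0.01389476] [-0.14961161  0.13930207 -0.20246686  1.21625249  0.01683754 -0.8245828 ]
supply_hub [([321, 333], 0.97), ([170, 272], 0.69)]
supply_grip [([319, 226], 0.9)]
bleed_hub [([139, 166], 0.6)]
bleed_grip [([90, 73], 0.84)]
[[322. 332.]
 [321. 226.]
 [321. 182.]
 [136. 164.]
 [ 94.  69.]]
```

View pics/w2.png

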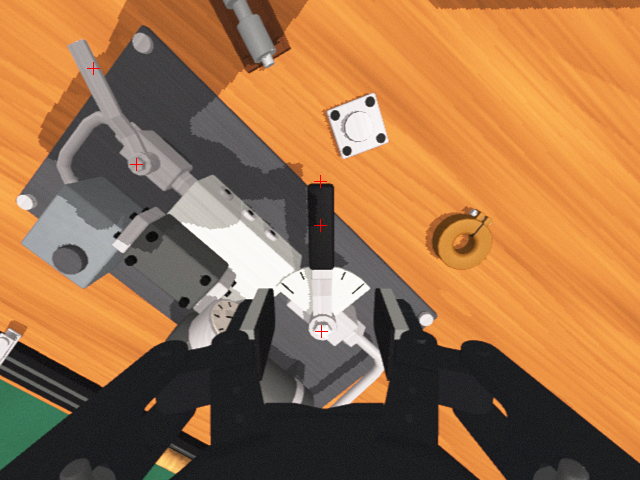

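```bash
python3 - <<'E'
from h import *
W=camera_model("wrist")
h=onplane(W,(140,165),.0775);t=onplane(W,(78,43),.0775);g=onplane(W,(90,73),.0775)
for a in (g,t):
    d=a-h; print(a.round(4),h.round(4),np.hypot(*d[:2]).round(4),np.degrees(np.arctan2(d[1],d[0])).round(1)%360)
E
```

```text
[ 0.5033 -0.2009  0.0775] [ 0.5406 -0.1377  0.0775] 0.0734 239.4
[ 0.4903 -0.2169  0.0775] [ 0.5406 -0.1377  0.0775] 0.0938 237.6
```

>>> jog_arm(
  series=[
    [[-0.1,2.05,-2.95,0,0],[-0.1,2.05,-2.95,0,0],[-0.1,2.05,-2.95,0,0],[-0.1,2.05,-2.95,0,0],[-0.1,2.05,-2.95,0,0],[-0.1,2.05,-2.95,0,0],[-0.1,0,0,0,-6.5],[-0.1,0,0,0,-6.5],[-0.1,0,0,0,-6.5],[-0.1,0,0,0,0],[-0.1,0,0,0,0]],
  ],
)

```text
t: 8.85
eef_pos: [0.4941, -0.2075, 0.1944]
eef_rot: [1.541, -2.735, -0.055]
force: [0.5, 0.3, 0.5]
finger_gap: 0.549
```

```bash
python3 - <<'E'
from h import *
from cell import sensors,get_image,nets
import cv2
s=sensors.state();print(s["t"],s["eef_pos"],s["eef_rot"])
W=camera_model("wrist"); im=get_image("wrist")
for l in ("supply_hub","supply_grip","bleed_hub","bleed_grip"):
    r=nets.place_of("wrist",l)
    if r: print(l,r[0]["point"],r[0]["score"],onplane(W,r[0]["point"],.0925 if l[0]=="s" else .0775).round(4))
p=[.5618,-.0241,-.106,.785,1.1]
P=stand(p,[lever(-.12,0,.0775,0),lever(-.12,.075,.0775,p[4])]);q=proj(W,P); print(q.round(),P)
im=im[:,:,::-1].copy()
for u in q: cv2.drawMarker(im,tuple(int(v) for v in u),(0,0,255),0,12,1)
cv2.imwrite("pics/w3.png",im)
E
```

```text
8.85 [ 0.49413401 -0.20752749  0.19440314] [ 1.54081608 -2.73457465 -0.05514125]
supply_grip [438.7, 418.6] 0.62 [0.4931 0.0084 0.0925]
bleed_hub [307.4, 320.2] 0.8 [ 0.5471 -0.1428  0.0775]
bleed_grip [308.4, 242.2] 0.58 [ 0.5072 -0.2049  0.0775]
[[305. 321.]
 [306. 241.]] [[ 0.54910381 -0.14342647  0.0775    ]
 [ 0.5082032  -0.20629252  0.0775    ]]
```

View pics/w3.png

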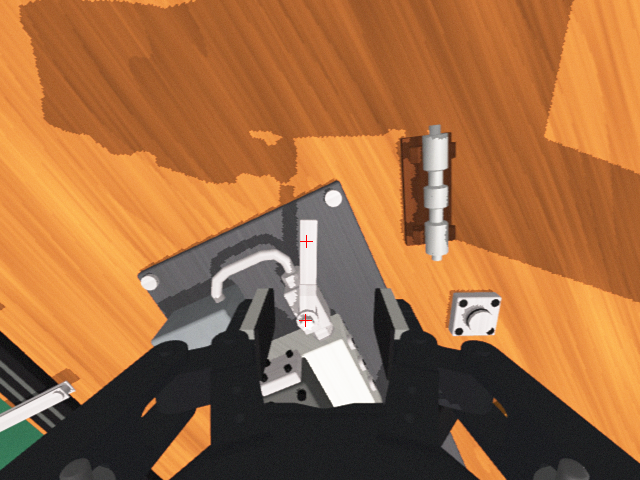

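The lever is vertical in the picture, from hub (307,320) to tip (308,220), and the fit markers sit on it. The jaws are about 1 cm off sideways, so I shift and descend.

>>> jog_arm(
  series=[
    [[-0.1,-0.35,-0.7,0,0],[-0.1,-0.35,-0.7,0,0],[-0.1,0,0,2.5,0],[-0.1,0,0,2.5,0],[-0.1,0,0,2.5,0],[-0.1,0,0,1.5,0],[-0.1,0,0,0,0]],
  ],
)

```text
t: 9.8
eef_pos: [0.516, -0.2074, 0.1045]
eef_rot: [-1.543, 2.733, 0.041]
force: [-0.5, -0.1, 0.1]
finger_gap: 0.55
```

>>> jog_arm(
  series=[
    [[-0.1,0.1,0.8,0,0],[-0.1,0,0,1.5,0],[-0.1,0,0,1.5,0],[-0.1,0,0,1,0],[-0.1,0,0,0,0]],
  ],
)

```text
t: 10.3
eef_pos: [0.5107, -0.2039, 0.0683]
eef_rot: [-1.542, 2.729, 0.032]
force: [0.5, 0.1, 0.3]
finger_gap: 0.551
```

>>> jog_arm(
  series=[
    [[-0.1,0.3,0,0.7,0],[0.4,0,0,0,0],[0.7,0,0,0,0],[1,0,0,0,0],[1,0,0,0,0],[1,0,0,0,0],[1,0,0,0,0],[1,0,0,0,0]],
  ],
)

```text
t: 11.1
eef_pos: [0.5088, -0.2066, 0.0631]
eef_rot: [-1.543, 2.729, 0.031]
force: [-0.8, 0.9, 0.4]
finger_gap: 0.141
```

>>> jog_arm(
  series=[
    [[1,-0.02,0.6,0,4.5],[1,-0.02,0.6,0,4.5],[1,-0.02,0.6,0,4.5],[1,-0.02,0.6,0,4.5],[1,-0.02,0.6,0,4.5],[1,-0.02,0.6,0,4.5]],
  ],
)

```text
t: 11.7
eef_pos: [0.4837, -0.1826, 0.0631]
eef_rot: [-0.843, 3.024, 0.028]
force: [-0.8, -0.3, -1.8]
finger_gap: 0.143
```

>>> jog_arm(
  series=[
    [[1,-0.02,0.6,0,4.5],[1,-0.02,0.6,0,4.5],[1,-0.02,0.6,0,4.5],[1,-0.02,0.6,0,4.5],[1,-0.02,0.6,0,4.5],[1,-0.02,0.6,0,4.5],[1,-0.02,0.6,0,4.5]],
  ],
)

```text
t: 12.4
eef_pos: [0.4714, -0.1417, 0.0632]
eef_rot: [-0.038, -3.137, -0.024]
force: [-0.6, 0.4, -0.4]
finger_gap: 0.136
```

>>> jog_arm(
  series=[
    [[1,0,0.4,0,3],[1,0,0.3,0,2],[1,0,0.3,0,1],[1,0,0.2,0,0]],
  ],
)

```text
t: 12.8
eef_pos: [0.472, -0.1323, 0.0632]
eef_rot: [-0.211, -3.128, -0.01]
force: [-4.3, -10.9, -3.7]
finger_gap: 0.143
```

>>> jog_arm(
  series=[
    [[1,0,0.3,0,0],[1,0,0.3,0,0]],
  ],
)

```text
t: 13.0
eef_pos: [0.4719, -0.1325, 0.0632]
eef_rot: [-0.215, -3.125, 0.012]
force: [-4.5, -11.9, -4.5]
finger_gap: 0.142
```

The lever is against its stop: the force is 12 N and the tool no longer advances. I release it and lift.

>>> jog_arm(
  series=[
    [[-0.1,0,0,0,0],[-0.1,0,0,0,0],[-0.1,0,0,0,0],[-0.1,0,0,0,0],[-0.1,0,0,-2,0],[-0.1,0,0,-3,0],[-0.1,0,0,-3,0],[-0.1,0,0,-3,0],[-0.1,0,0,-3,0],[-0.1,-1,0,-3,0],[-0.1,0,0,0,0]],
  ],
)

```text
t: 14.1
eef_pos: [0.4847, -0.1311, 0.2403]
eef_rot: [-0.214, -3.129, 0.007]
force: [-0.1, 0.1, -0.5]
finger_gap: 0.551
```

```bash
python3 - <<'E'
from h import *
from cell import sensors,get_image,nets
import cv2
s=sensors.state();print(s["t"],s["eef_pos"],s["force"])
p=[.5618,-.0241,-.106,.785,0]
ims=[]
for c in ("top","wrist"):
    W=camera_model(c); im=get_image(c)
    for l in ("supply_hub","supply_grip","bleed_hub","bleed_grip"):
        r=nets.place_of(c,l)
        if r: print(c,l,np.round(r[0]["point"]),round(r[0]["score"],2),onplane(W,r[0]["point"],.0925 if l[0]=="s" else .0775).round(4))
    q=proj(W,stand(p,[lever(.1,0,.0925,0),lever(.1,.105,.0925,p[3]),lever(-.12,0,.0775,0),lever(-.12,.075,.0775,0)])); print(q.round())
    im=im[:,:,::-1].copy()
    for u in q: cv2.drawMarker(im,tuple(int(v) for v in u),(0,0,255),0,8,1)
    ims.append(im)
cv2.imwrite("pics/e.png",np.vstack([cv2.resize(ims[0][140:380,220:540],(640,480)),ims[1]])[:,:][::1] if 0 else np.hstack([cv2.resize(ims[0][150:390,230:510],(400,343)),cv2.resize(ims[1],(400,300),interpolation=cv2.INTER_AREA)[:].copy() if 0 else cv2.copyMakeBorder(cv2.resize(ims[1],(400,300),interpolation=cv2.INTER_AREA),0,43,0,0,0)]))
E
```

```text
14.1 [ 0.48466748 -0.13114059  0.2403007 ] [-0.06542483  0.05949763 -0.52726411]
top supply_hub [319. 230.] 0.92 [0.5793 0.0733 0.0925]
top supply_grip [358. 285.] 0.88 [0.4908 0.01   0.0925]
top bleed_hub [373. 253.] 0.21 [ 0.5444 -0.0167  0.0775]
top bleed_grip [448. 295.] 0.74 [ 0.4757 -0.1367  0.0775]
[[317. 235.]
 [358. 285.]
 [450. 250.]
 [447. 296.]]
wrist supply_hub [554. 292.] 0.8 [0.5729 0.0761 0.0925]
wrist supply_grip [485. 217.] 0.89 [0.4908 0.0122 0.0925]
wrist bleed_hub [324. 291.] 0.97 [ 0.5487 -0.1397  0.0775]
wrist bleed_grip [321. 218.] 0.75 [ 0.475  -0.1323  0.0775]
[[553. 292.]
 [482. 218.]
 [321. 291.]
 [318. 218.]]
```

View pics/e.png

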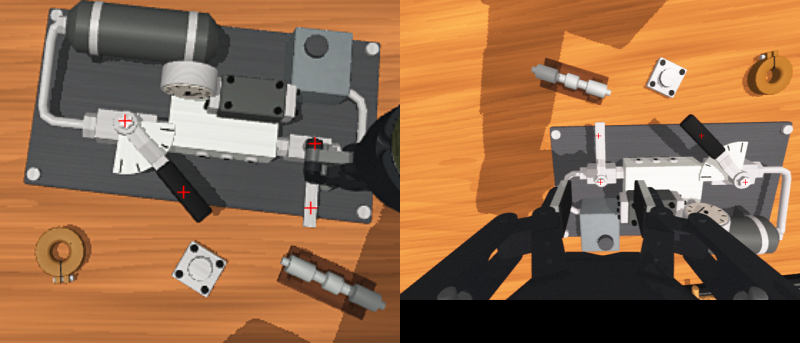

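The final views show the bleed lever square across the pipe, at about 0.4° by the wrist camera. The supply sleeve lies on the 45° marker, at about 44°. The lap, cap and spool are where they were, and the arm is clear.

```bash
python3 -c "
from cell import workorder
print(workorder.finish_job())"
```

```text
the job is handed in; nothing more can be done
None
```

The leak-test stand is set for a slow fill, and I handed the job in at about 14 s of the 51 s allowed. The hand-in gave no verdict.

- **Supply valve:** I gripped the sleeve and swung it from about 12° to half open. The gripper pose gave 44.7° and the last wrist picture about 44°; the target is 45° within about 6°.
- **Bleed valve:** I swung it from about 63° open to its shut stop. There the force rose to about 12 N and the tool stopped advancing. The last wrist picture puts the lever within about 0.5° of shut.
- **Bystanders:** The lap, end cap and spool look unmoved in the last pictures. I judged this by eye and did not measure their distances.
- **Robot:** The arm was raised clear of everything, with no contact force beyond sensor noise (about 0.5 N).

One check disagreed. In the last top view the network placed the bleed hub wrongly (score 0.21, the arm covered it) and the supply hub about 7 mm off. I relied on the wrist view and the gripper pose instead, and those agreed with each other.

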